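# Put the hygiene swab into its vial at the fruit drying line

### The job

Take the blue hygiene swab out of the white holder and push it, stick first, down into the open vial with the blue funnel until its flange sits on the vial's rim, then let go so that it stays there upright. Leave the yellow swab standing in the holder.

Things in the scene. Friction and masses are not known exactly. Their poses are not given: they have to be found in the camera images.
- swab_grip (a point): Blue swab, loose, 30 g, upright in a hole of the white holder (70 x 200 x 80 mm high). Point: middle of its round handle (18 mm diameter, 50 tall), z up the swab. Below the handle a round flange (42 diameter, 6 thick), underside 31 mm below the point, resting on the holder's top; below it a white stick, 8 mm diameter, 60 long, tip 91 mm below the point, loose in the 25 mm hole.
- vial_mouth (a point): Centre of the blue vial's mouth at its rim, 90 mm above the table, z up. Fixed vial: white foot (68 mm diameter), clear tube, blue funnel on top, 32 mm wide inside (37 outside) at the rim, narrowing in 25 mm to a 16 mm bore. With the swab fully in, its flange rests on the rim and swab_grip is 31 mm above this point. A like vial with a yellow funnel is not to be used.
- seal (a joint): White plug sliding in the blue vial's clear tube. At 0 m its top is 42 mm below the rim; the value grows as it is pushed down, to 0.022 m at most. Starts at 0 to 4 mm, resists with about 4 N of friction (the swab's weight alone does not move it) and stays where left. With the flange on the rim the stick has pushed it to 0.018 m.
- other_swab_grip (a point): Middle of the handle of the yellow swab, same shape as the blue one, standing in the holder's other hole, 120 mm away: a bystander that stays there. Its top is 136 mm above the table, so a carried swab's tip must pass higher or beside it.
Mind the look-alikes: they are no part of the job. What is meant by the part that bears swab_grip is not green, and is the larger of those in its own colour.

How it is judged:
By the outcome, as a careful person would: the job done as asked, in the order asked, and still so for the second after the job is handed in, with the robot touching nothing.
It also fails if it takes over 38 s, if anything falls off the work surface, if the arm or the gripper's body presses on something with over 40 N, if the wrist force passes 120 N, or if a joint passes its speed limit or range.

### The arm

A 6-joint arm with a two-finger parallel gripper is mounted at the origin on the work surface. World frame = base frame: x ahead of the robot, y to its left, z up, the work surface at z = 0. Lengths are in m, angles in rad, forces in N, time in s.
With the tool pointing down it reaches from about 0.3 to 0.825 m from the base axis. Payload 5.4 kg.
Tool frame: the origin (TCP) lies at the very end of the fingers, on their centre line; the grasp point (between the pads) lies 19 mm behind it; z points along the fingers, y is the line along which they close (so a half turn about z gives the same grasp; the last joint's range is limited). The gripper opens to 92 mm and grips with 3 to 60 N. Pads are 20 mm wide; open, the fingers measure 128 mm over their backs; the gripper's body (75 mm by 189 mm) begins 69 mm behind the grasp point.
Start: joints at [-1.546, 0.158, 1.597, -0, 1.386, -0.21], TCP at [0.134, -0.559, 0.215] pointing down, gripper open.
Joint ranges: [-2.91, 2.91], [-0.94, 2.29], [0.18, 2.7], [-1.29, 4.43], [0.17, 2.64], [-3, 3]. Speed limits (rad/s): [2.57, 2.57, 3.14, 3.14, 3.14, 3.14].

### API

Orientations are given as a rotation vector (axis times angle).
In Python, from workcell import bot gives the robot as it stands. Calls block until the motion is done:
- bot.goto(position, orientation): joint-space move of the TCP to a pose.
- bot.line_to(position, rot=None, max_speed=0.15): straight line of the TCP; rot=None keeps the orientation; max_speed is the mean speed in m/s.
- bot.set_joints(angles): joint-space move.
- bot.set_gripper(opening, newtons=None): opening from 0.0 (shut) to 1.0 (fully open); newtons is the grip in N (None keeps the last); returns when the fingers have stopped.
- bot.hold(seconds).
- bot.inverse_kinematics(position, orientation): joint angles nearest the present ones, or None.
- bot.read_camera(name): name is "side" or "top" or "wrist"; returns a dict with "pixels" (480x640x3 uint8, blue, green, red), "fx", "fy", "cx", "cy" (pixels), "R" (3x3) and "t" (3): a world point X has camera coordinates R X + t. Camera axes: x right, y down, z forward; pixel columns grow to the right and rows downward; lengths in m; the calibration is good to about 2 mm. A picture is of the moment at which its call begins. There is no depth.
A pose or a line that the arm cannot do raises bot.MotionError and nothing moves.
- bot.job_done(): hands the job in; it is judged then, once.
Readings, each from a call of its own:
- bot.current_clock(): time.
- bot.current_joints(): joint angles.
- bot.current_joint_vel(): joint speeds.
- bot.current_effort(): joint torques, N m.
- bot.current_ee_pos(): TCP position.
- bot.current_tool_rot(): TCP orientation.
- bot.current_contact_force(): force on the tool from outside, world axes, zero at the start.
- bot.current_ft_torque(): the same for the moment, N m.
- bot.current_opening(): opening from 0.0 (shut) to 1.0 (fully open).
- bot.current_grip_force(): force on a finger pad.
Only numpy, scipy, OpenCV 4.12 (cv2) and the standard library are available. Lean on these libraries where they do the work, as an engineer would, in place of code of your own. Each camera call takes 0.05 s, during which the arm holds its last target. There are 200 camera calls.

## Working session

There is one attempt and no reset: what is moved stays moved. The work goes in short steps, each a Python script; the robot and the scene stay as the last script left them, time stands still between calls to the robot, and variables do not carry over. Pictures are saved under pics/ and viewed, at most 10 in all, crops included, and the job is handed in when it is done.

```bash
mkdir -p pics
python3 - <<'E'
from workcell import bot
import cv2,pickle,numpy as np
d={n:bot.read_camera(n) for n in("top","side")}
pickle.dump(d,open("d0.pkl","wb"))
for n in d:
    cv2.imwrite(f"pics/{n}0.png",d[n]["pixels"]); print(n,d[n]["fx"],d[n]["cx"],d[n]["cy"],np.round(d[n]["R"],3).tolist(),np.round(d[n]["t"],3))
print(bot.current_clock(),bot.current_tool_rot())
E
```

```text
top 449.85172147867286 319.9985068917274 230.96244705672365 [[-0.0, -0.999, 0.033], [-0.992, -0.004, -0.127], [0.127, -0.033, -0.991]] [-0.028  0.534  0.982]
side 473.90759234831734 324.27202469395127 240.4504117104763 [[0.897, -0.442, -0.009], [-0.316, -0.625, -0.714], [0.31, 0.643, -0.7]] [-0.493  0.227  0.68 ]
0.1 [-3.11832847e+00 -3.67798193e-01 -2.07334477e-04]
```

View pics/top0.png

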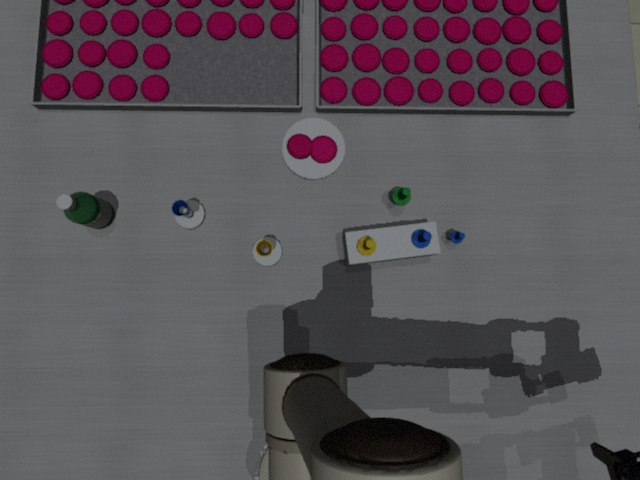

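View pics/side0.png

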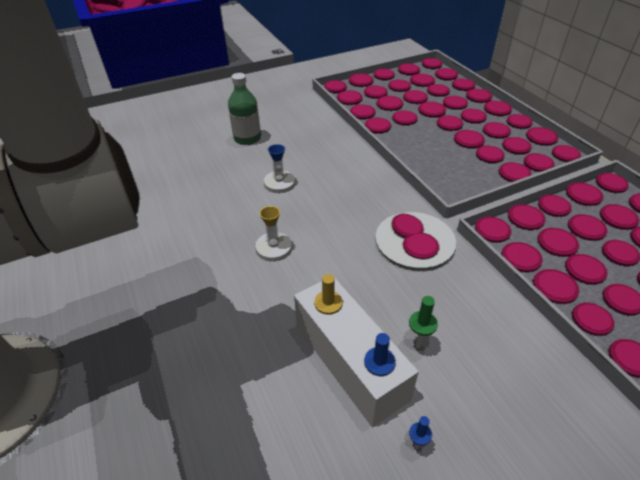

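The top view shows the blue swab in the holder at (421,238), the yellow swab at (366,245), the blue-funnel vial at (180,208) and the yellow vial at (264,246).

Candidates for swab_grip, by top pixel:
- Blue swab in the white holder (421,238).
- Small blue swab outside the holder (456,237): smaller, so rejected.
- Green swab (400,196): green, so rejected.

I choose (421,238) and will check it in a close crop.

```bash
cat > h.py <<'E'
import cv2,numpy as np
from workcell import bot
from scipy.spatial.transform import Rotation as Ro
def ray(c,u,v):
    R=np.array(c["R"]);t=np.array(c["t"])
    return -R.T@t, R.T@np.array([(u-c["cx"])/c["fx"],(v-c["cy"])/c["fy"],1])
def onz(c,u,v,z):
    o,d=ray(c,u,v); return o+d*(z-o[2])/d[2]
def proj(c,X):
    p=np.array(c["R"])@X+np.array(c["t"]); return np.array([p[0]/p[2]*c["fx"]+c["cx"],p[1]/p[2]*c["fy"]+c["cy"]])
HUE={"blue":(100,130),"yellow":(15,35)}
def blobs(c,col,amin=30):
    h=cv2.cvtColor(c["pixels"],cv2.COLOR_BGR2HSV);a,b=HUE[col]
    m=cv2.inRange(h,(a,120,40),(b,255,255))
    cs,_=cv2.findContours(m,cv2.RETR_EXTERNAL,cv2.CHAIN_APPROX_NONE)
    return [k for k in cs if cv2.contourArea(k)>amin]
def down(yaw): return (Ro.from_euler("z",yaw)*Ro.from_euler("x",np.pi)).as_rotvec()  # tool x along yaw
def meet(r1,r2):
    A=0;b=0
    for o,d in(r1,r2):
        d=d/np.linalg.norm(d);P=np.eye(3)-np.outer(d,d);A=A+P;b=b+P@o
    return np.linalg.solve(A,b)
E
python3 - <<'E'
from h import *
import pickle
d=pickle.load(open("d0.pkl","rb"))
for n in d:
  for col in HUE:
    for k in blobs(d[n],col):
        e=cv2.fitEllipse(k); x,y,w,h=cv2.boundingRect(k)
        print(n,col,cv2.contourArea(k),np.round(e[0],1),np.round(e[1],1),(x,y,w,h),"z.086",np.round(onz(d[n],*e[0],.086),3))
t=d["top"]["pixels"][170:270,380:480];s=d["side"]["pixels"][290:470,340:480]
cv2.imwrite("pics/crop.png",np.hstack([cv2.resize(t,(400,400),interpolation=2),cv2.resize(s,(311,400),interpolation=2)]))
E
```

```text
top blue 111.0 [456.6 236.6] [10.9 13.5] (450, 231, 15, 12) z.086 [ 0.516 -0.321  0.086]
top blue 248.0 [420.8 238.2] [17.3 18.4] (412, 230, 19, 18) z.086 [ 0.513 -0.243  0.086]
top blue 112.0 [179.9 207.6] [14.2 15.8] (172, 200, 17, 16) z.086 [0.576 0.274 0.086]
top yellow 187.5 [263.8 247.7] [15.1 16. ] (256, 240, 17, 16) z.086 [0.491 0.094 0.086]
top yellow 248.5 [366.1 245.6] [17.5 18.2] (357, 237, 19, 18) z.086 [ 0.496 -0.124  0.086]
side blue 411.5 [420.7 431.7] [20.6 27.4] (410, 416, 22, 30) z.086 [ 0.505 -0.347  0.086]
side blue 768.0 [380.  356.8] [27.6 40.4] (365, 333, 30, 42) z.086 [ 0.514 -0.24   0.086]
side blue 159.0 [276.2 151.5] [14.3 15.6] (268, 145, 17, 16) z.086 [0.572 0.267 0.086]
side blue 12019.0 [387.6  27.2] [ 65.9 316.9] (237, 0, 268, 71) z.086 [1.126 0.733 0.086]
side blue 9983.0 [146.5  36.2] [ 89.  190.7] (45, 0, 187, 88) z.086 [0.457 1.004 0.086]
side yellow 595.0 [328.  296.9] [24.1 38.1] (315, 275, 27, 39) z.086 [ 0.498 -0.119  0.086]
side yellow 234.0 [269.4 215. ] [17.4 18.4] (260, 207, 19, 19) z.086 [0.488 0.09  0.086]
```

View pics/crop.png

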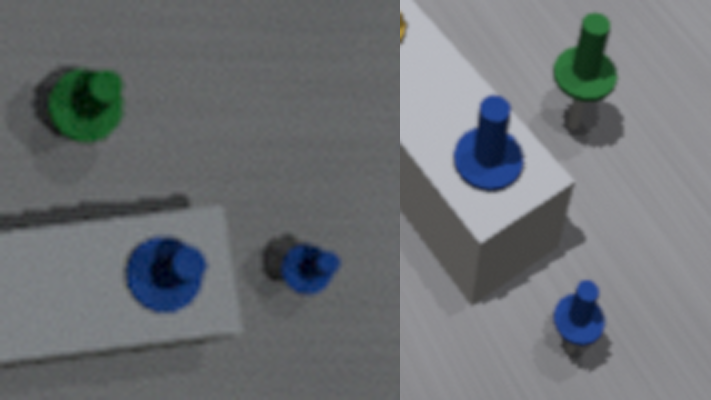

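The crop confirms the choice: the large blue swab stands in the holder, with the smaller blue swab and the green one outside it. Next I hover above it and look with the wrist camera.

Run:
```python
from h import *
bot.set_gripper(0.6)
bot.goto([.513,-.242,.24],down(.15))
c=bot.read_camera("wrist");cv2.imwrite("pics/w1.png",c["pixels"])
print(bot.current_clock(),bot.current_ee_pos(),-np.array(c["R"]).T@np.array(c["t"]),np.round(c["R"],2).tolist())
for k in blobs(c,"blue",200):
    e=cv2.fitEllipse(k);print(cv2.contourArea(k),e,cv2.boundingRect(k),onz(c,*e[0],.086))
print(proj(c,np.array([.513,-.242,.136])),proj(c,np.array([.513,-.242,.086])))
```

```text
2.6417 [ 0.51255639 -0.24291606  0.23989392] [ 0.5875552  -0.23191495  0.40958734] [[0.15, -0.99, 0.0], [-0.95, -0.14, 0.27], [-0.27, -0.04, -0.96]]
204.0 ((332.3774108886719, 229.14002990722656), (11.003280639648438, 25.85274314880371), 6.8891282081604) (327, 218, 12, 26) [ 0.51197867 -0.25670764  0.086     ]
522.0 ((407.48077392578125, 223.75563049316406), (23.85983657836914, 28.544017791748047), 126.20932006835938) (394, 211, 28, 26) [ 0.52717084 -0.32367417  0.086     ]
[316.4572668  240.24140052] [316.6663593  225.73486392]
```

View pics/w1.png

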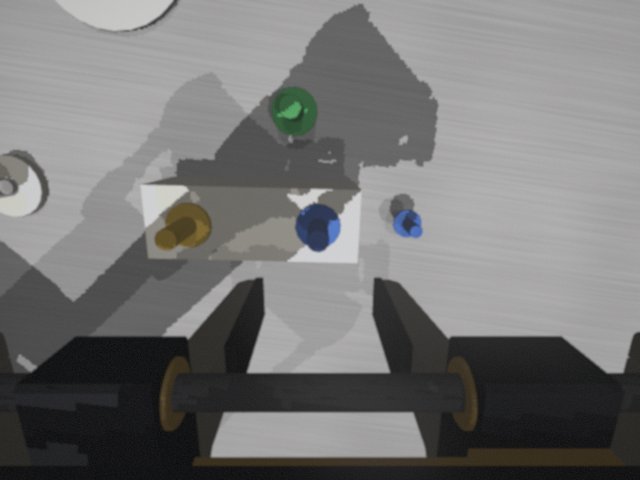

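The wrist view shows the blue flange centred near (318,226), against a predicted (316.7,225.7), so the estimate is good to about 1 mm. I descend, grip and lift.

Run:
```python
from h import *
bot.line_to([.513,-.243,.092],max_speed=.15)
print(bot.current_ee_pos(),bot.current_contact_force())
bot.set_gripper(0,30); print(bot.current_opening()*92,bot.current_grip_force(),bot.current_contact_force())
bot.line_to([.513,-.243,.25],max_speed=.15)
print(bot.current_opening()*92,bot.current_grip_force())
# hover beside vial, out of its sight line
bot.line_to([.53,.2,.25],max_speed=.2)
d={n:bot.read_camera(n) for n in("wrist","side","top")}
import pickle;pickle.dump(d,open("d1.pkl","wb"))
for n in d:
    for k in blobs(d[n],"blue",60):
        e=cv2.fitEllipse(k);print(n,cv2.contourArea(k),np.round(e[0],1),np.round(e[1],1),cv2.boundingRect(k),np.round(onz(d[n],*e[0],.09),4))
w=d["wrist"]["pixels"];cv2.imwrite("pics/w2.png",w);print(bot.current_clock(),bot.current_ee_pos())
```

```text
[ 0.51371484 -0.24356951  0.09312861] [ 0.05473158 -0.98635549  0.75903096]
17.571110573597455 30.000107288360596 [-0.48532275  0.49841855  0.57806508]
17.31569540462932 29.99995708465576
wrist 3751.0 [319.9 304.9] [ 55.5 107.7] (288, 254, 66, 107) [0.4501 0.1849 0.09  ]
wrist 200.0 [235.2 163.5] [20.2 34.5] (224, 145, 20, 38) [0.5745 0.28   0.09  ]
side 411.5 [420.7 431.7] [20.6 27.4] (410, 416, 22, 30) [ 0.5032 -0.3478  0.09  ]
side 153.0 [276.2 151.6] [13.4 15.8] (269, 145, 15, 16) [0.5701 0.2612 0.09  ]
side 167.5 [263.9  90.3] [22.  38.9] (248, 82, 23, 27) [0.6425 0.5184 0.09  ]
side 10803.0 [396.1  28. ] [ 68.4 275.8] (269, 0, 236, 71) [1.139  0.7063 0.09  ]
side 9752.0 [140.5  37.4] [ 87.2 182.3] (40, 0, 189, 88) [0.4378 0.9918 0.09  ]
top 111.5 [456.5 236.6] [10.9 13.6] (450, 231, 15, 12) [ 0.5157 -0.3194  0.09  ]
8.1417 [0.53009137 0.19957901 0.25002677]
```

View pics/w2.png

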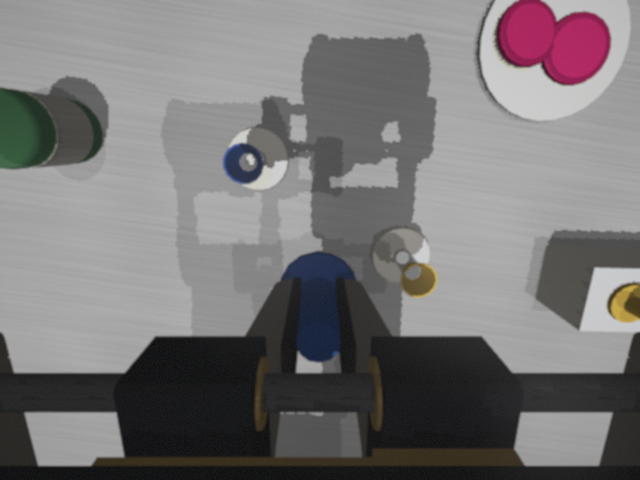

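Swab is held (opening 17.3 mm). The wrist view shows the blue rim around (244,163), partly washed out by a highlight. I fit it over a looser mask and cross-check against the first top view.

Run:
```python
from h import *
import pickle
d=pickle.load(open("d1.pkl","rb"));t=pickle.load(open("d0.pkl","rb"))
for n,c,(u,v),r in(("wrist",d["wrist"],(244,163),26),("top0",t["top"],(180,208),11),("side0",t["side"],(276,152),10)):
    p=c["pixels"].astype(int);yy,xx=np.mgrid[:480,:640]
    m=((p[...,0]-p[...,2]>25)&(np.hypot(xx-u,yy-v)<r)).astype(np.uint8)
    pts=cv2.convexHull(cv2.findNonZero(m)); ctr,rad=cv2.minEnclosingCircle(pts);x,y,w,h=cv2.boundingRect(pts)
    e=cv2.fitEllipse(pts)
    print(n,m.sum(),np.round(ctr,1),round(rad,1),(x,y,w,h),np.round(e[0],1),np.round(e[1],1),np.round(onz(c,*ctr,.09),4),np.round(onz(c,*e[0],.09),4))
print(c["fx"],d["wrist"]["fx"])
c=d["wrist"]["pixels"][120:210,190:310];s=t["side"]["pixels"][125:215,216:336]
cv2.imwrite("pics/rim.png",np.hstack([cv2.resize(a,(400,300),interpolation=2) for a in(c,s)]))
```

```text
wrist 853 [241.5 163.4] 20.6 (223, 143, 40, 42) [241.7 163.1] [39.1 40.5] [0.5753 0.2745 0.09  ] [0.5757 0.2743 0.09  ]
top0 192 [179.6 207.7] 8.8 (171, 199, 18, 18) [179.7 207.5] [16.9 17.4] [0.5756 0.2738 0.09  ] [0.5759 0.2738 0.09  ]
side0 208 [276.1 150.9] 9.3 (267, 144, 19, 17) [276.5 151.2] [16.8 18.5] [0.5709 0.2636 0.09  ] [0.5712 0.2623 0.09  ]
473.90759234831734 363.1761896948775
```

View pics/rim.png

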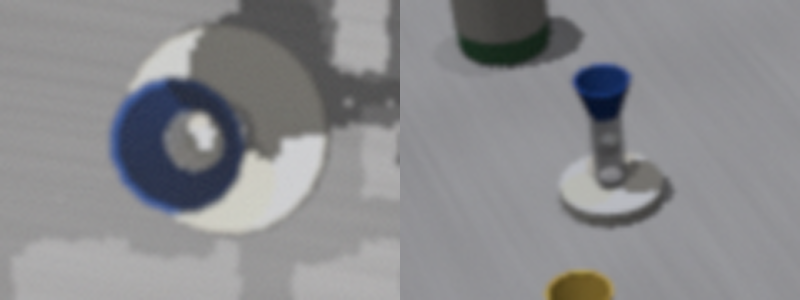

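Wrist and top agree on the mouth at (0.5757, 0.274); the side blob includes the cone, so I ignore it. I move over the vial, check the swab offset in the hand, and look at the tip from the side.

Run:
```python
from h import *
import pickle
c=pickle.load(open("d1.pkl","rb"))["wrist"]
tx=np.array([np.cos(.15),np.sin(.15),0]);ty=np.array([-np.sin(.15),np.cos(.15),0])
f=np.array([.5301,.1996,.250+.0179-.025])
print("exp far edge",proj(c,f+.021*tx),"left/right",proj(c,f+.021*ty),proj(c,f-.021*ty)," seen row 254, cols 288..353")
bot.line_to([.5757,.274,.185],max_speed=.12)
bot.hold(.3)
s=bot.read_camera("side");print(bot.current_clock(),bot.current_ee_pos(),bot.current_contact_force())
P=np.array(bot.current_ee_pos())
for z in(.0179-.091,.0179-.031): print("exp",proj(s,P+[0,0,z]))
print("mouth",proj(s,np.array([.5757,.274,.09])))
cv2.imwrite("pics/s2.png",cv2.resize(s["pixels"][60:210,180:380],(800,600),interpolation=2))
```

```text
exp far edge [316.77633089 251.80970047] left/right [276.82265223 290.04973245] [356.81811836 290.0206963 ]  seen row 254, cols 288..353
9.55 [0.57579161 0.27383281 0.18533343] [ 0.32922366 -0.30520231 -0.82243403]
exp [275.58337112 138.36417147]
exp [273.0628126  111.46501392]
mouth [276.3897516  147.71144165]
```

View pics/s2.png

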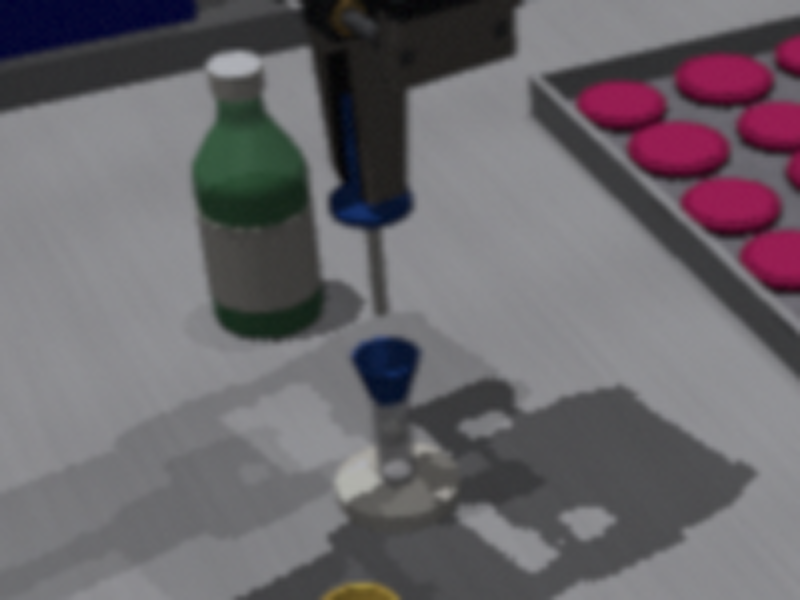

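The tip is seen at (275,138), where (275.6,138.4) was predicted, and the mouth sits at (276.5,148.7) against (276.4,147.7). They are aligned within about 1 mm, so I insert in steps while watching the force.

Run:
```python
from h import *
for z in(.150,.135,.125,.118,.112,.108,.105,.103,.1015,.100,.0985):
    bot.line_to([.5757,.274,z],max_speed=.05)
    F=np.array(bot.current_contact_force());P=bot.current_ee_pos()
    print(z,np.round(P,4),np.round(F,1),round(bot.current_clock(),2))
    if F[2]>18 or np.hypot(*F[:2])>10: break
s=bot.read_camera("side");w=bot.read_camera("wrist")
cv2.imwrite("pics/s3.png",np.hstack([cv2.resize(s["pixels"][90:210,220:340],(400,400),interpolation=2),cv2.resize(w["pixels"][200:400,220:420],(400,400),interpolation=2)]))
```

```text
0.15 [0.5759 0.2741 0.1503] [ 0.2 -0.5  0.6] 10.4
0.135 [0.5754 0.2739 0.1344] [ 0.4 -0.7 -0.1] 10.85
0.125 [0.5753 0.2739 0.1244] [-0.3 -0.1 -0.2] 11.2
0.118 [0.5753 0.2739 0.1174] [ 0.2 -0.  -0.3] 11.49
0.112 [0.5759 0.274  0.112 ] [ 0.2 -0.1  1.6] 11.76
0.108 [0.5758 0.274  0.1079] [1.2 0.8 1. ] 12.01
0.105 [0.5758 0.274  0.1049] [ 1.9 -0.2  2.2] 12.26
0.103 [0.5758 0.274  0.1029] [0.5 0.2 2.7] 12.51
0.1015 [0.576  0.2741 0.1021] [-0.1  0.2  4.5] 12.76
0.1 [0.5761 0.2741 0.102 ] [-3.6 -1.4 12.3] 13.01
0.0985 [0.5762 0.2741 0.102 ] [-7.5 -2.9 20.2] 13.26
```

View pics/s3.png

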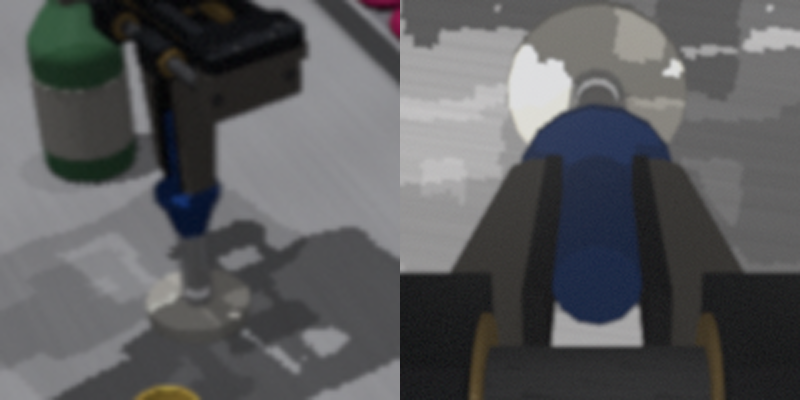

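The tool hit a hard stop at z = 0.102, where the flange was expected to meet the rim, and the picture shows the flange closed on the funnel. I relieve the load, open and retreat straight up.

Run:
```python
from h import *
bot.line_to([.5761,.2741,.1018],max_speed=.05); print(bot.current_contact_force())
bot.set_gripper(.5); bot.hold(.2)
bot.line_to([.5761,.2741,.24],max_speed=.12)
bot.line_to([.48,.2,.26],max_speed=.2); bot.hold(.3)
s=bot.read_camera("side");w=bot.read_camera("wrist");print(bot.current_clock(),bot.current_contact_force())
print("exp grip top, flange",proj(s,np.array([.5757,.274,.146])),proj(s,np.array([.5757,.274,.096])))
cv2.imwrite("pics/s4.png",np.hstack([cv2.resize(s["pixels"][90:340,200:450],(400,400),interpolation=2),cv2.resize(w["pixels"],(400,400),interpolation=2)]))
```

```text
[-1.21392902 -0.36319531  5.94594101]
16.8583 [-0.10563017 -0.66294802  0.30101305]
exp grip top, flange [274.11772836 123.49583443] [276.15513453 145.21085337]
```

View pics/s4.png

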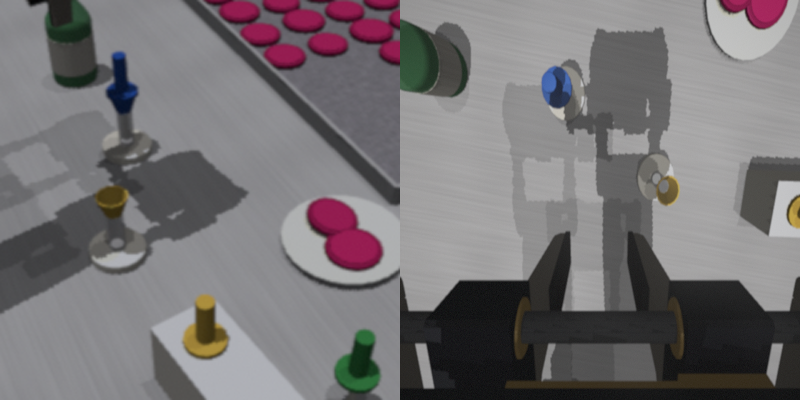

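The swab stands upright: its handle top is seen at (274.4,124), where (274.1,123.5) was expected. The yellow swab is still in the holder and the gripper is clear.

```bash
python3 -c "
from workcell import bot
print(bot.job_done())"
```

```text
the job is handed in; nothing more can be done
None
```

The blue swab stands upright and released in the blue-funnel vial with its flange on the rim, the yellow swab is still in the holder, and I handed the job in at about 17 s; no verdict was returned.

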